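Clamp the well block in the viewing stand

ROBOT

A 6-joint arm with a two-finger parallel gripper is mounted at the origin on the work surface. World frame = base frame: x ahead of the robot, y to its left, z up, the work surface at z = 0. Lengths are in m, angles in rad, forces in N, time in s.
With the tool pointing down it reaches from about 0.4 to 0.825 m from the base axis. Payload 7 kg.
Tool frame: the origin (TCP) lies on the centre line of the jaws, within the pads' length; the fingertips stand bot.tcp_to_tips ahead of it and the grasp point (between the pads) lies 8 mm behind it (bot.tcp_to_tips is the distance from the TCP to the fingertips, in m); z points along the fingers, y is the line along which they close (so a half turn about z gives the same grasp; the last joint's range is limited). The gripper opens to 85 mm and grips with 20 to 120 N. Pads are 22 mm wide; open, the fingers measure 114 mm over their backs; the gripper's body (76 mm by 85 mm) begins 54 mm behind the grasp point. The pads swing forward as they close: fully open they stand 13 mm farther back than shut.
Start: joints at [1.389, 0.359, 0.012, 0, -1.224, -0.288], TCP at [0.306, 0.602, 0.242] pointing down, gripper open.
Joint ranges: [-3.07, 3.07], [-1.43, 2.12], [-1.02, 1.25], [-3.03, 1.67], [-3.05, -0], [-3.03, 3.03]. Speed limits (rad/s): [2.39, 2.39, 3.01, 3.14, 3.14, 3.14].

INTERFACE

Orientations are given as a unit quaternion [w, x, y, z].
In Python, from plant import bot, ik, state, optics, models gives the robot as it stands. Calls block until the motion is done:
- bot.movep(position, orientation): joint-space move of the TCP to a pose.
- bot.move_linear(position, ori=None, vel=0.15, threshold=None): straight line of the TCP; ori=None keeps the orientation; vel is the mean speed in m/s. With threshold (N) it stops when the force on the tool has changed by that much, and returns True; else False.
- bot.goto_joints(angles): joint-space move.
- bot.grip(opening, strength=None): finger opening in m; strength is the grip in N (None keeps the last); returns when the fingers have stopped.
- bot.pause(seconds).
- ik(position, orientation): joint angles nearest the present ones, or None.
- state(): the state.
- optics.read_camera(name): name is "side" or "top"; returns a dict with "img" (420x560x3 uint8, blue, green, red), "fx", "fy", "cx", "cy" (pixels), "distortion" ([k1, k2, p1, p2, k3] as OpenCV has them; the pictures are not rectified), "R" (3x3) and "t" (3): a world point X has camera coordinates R X + t. Camera axes: x right, y down, z forward; pixel columns grow to the right and rows downward; lengths in m; the calibration is good to about 2 mm. A picture is of the moment at which its call begins. There is no depth.
A pose or a line that the arm cannot do raises bot.PlanningError and nothing moves.
- bot.finish_job(): hands the job in; it is judged then, once.
Trained networks look in a picture, given as the dict that the camera call returned (one of the last four; its "shot" number tells which), for a name from the list of things; names that differ only in an ending like _2 or _b are one class to them, and where a whole thing is asked for, a point or a joint stands for the part that bears it (a point fixed in the world has none). Each returns a list of dicts, best first, with "conf" (0 to 1); they miss things now and then, are a little off and sometimes report something else, mostly with a low value. They report only what shows in the picture. A call takes as long as a camera call. They do not tell look-alikes from the thing itself.
- models.find_in(thing, picture): "at" ([x, y, z] in m, in world coordinates, good to about 4 mm: the middle of the surface that is visible of it).
- models.regions_of(thing, picture): "mask" (420x560 bool, what is visible of it).
The state is a dict: "t": time; "joints": joint angles; "joint_velocities": joint speeds; "tau": joint torques, N m; "ee_pos": TCP position; "eef_rot": TCP orientation; "force": force on the tool from outside, world axes, zero at the start; "torque": the same for the moment, N m; "finger_gap": finger opening in m; "grasp_force": force on a finger pad.
Only numpy, scipy, OpenCV 4.12 (cv2) and the standard library are available. Lean on these libraries where they do the work, as an engineer would, in place of code of your own. Each camera call takes 0.05 s, during which the arm holds its last target. There are 200 camera calls.

TASK

Clamp the well block in the viewing stand: lift the black release bar and hold it up while you slide the clamp carriage towards the end stop, so that its sprung rubber pad pushes the block square against the stop and is itself pressed in part of the way (clearly sprung in, but never bottomed out). Then let go of the bar so that its pawl really drops into a notch and locks the carriage there; if it is left standing on a tooth, nudge the carriage a little further until it falls in. Do not disturb the lamp, the wash bottle or the marker.

Things in the scene. Friction and masses are not known exactly. Their poses are not given: they have to be found in the camera images.
- stand: Fixed aluminium base plate, 170 x 370 x 12 mm (x, y, z); origin: centre of its underside, on the bench; yaw varies. The clamp carriage slides along the stand's own +y, towards the end stop. The axes of all points below are those of the stand.
- stop_face (a point): Fixed end stop at the stand's +y end: dark steel upright, 120 mm wide in x, top 52 mm above the bench. Point: middle of its face towards the carriage, at x 0, y +150 mm, z 32 mm of the stand.
- strip (a point): Nominal place of the first tooth's crest, on the steel strip lying along y at x = +57 mm of the stand. Ten square teeth, 3.5 mm thick, pitch 10 mm towards +y, gaps 6.5 mm, crests 44 mm above the bench; plain parking stretch before them. The real strip is fixed up to 5 mm to either side (y) of this point, unmeasured: find the notches by feel or sight. Teeth cover every clamping place.
- carriage_top (a point): Grey carriage, 90 x 60 mm (x, y). Point: centre of its top, 52 mm above the bench; two bushes rise to 64 mm. Slides along the stand's y with 3 N friction. If let go with the pawl on a tooth (friction 0.7 there) it stays there, not latched.
- bar_grip (a point): Centre of the black release bar's grip, above the carriage's centre: 80 mm long in x, 12 mm in y, 14 mm high, clear below and beside. 100 mm above the bench when down (parked or in a notch), 108 with the pawl on a tooth, 114 at its top stop. A spring and its weight pull it down with 7 (down) to 9 N (up). A finger pressing it sideways can keep it from falling: ease off.
- pawl_tip (a point): Middle of the lower end of the steel pawl that the bar carries beside the carriage, over the strip: square, 14 x 4 mm (x, y), 64 mm below the bar's centre. It goes 8 mm deep into a notch (then 36 mm above the bench). Same y as the bar.
- pad_face (a point): Centre of the face of the sprung rubber pad (56 mm wide in x, 26 mm high) at the carriage's front, 36 mm above the bench; 60 mm ahead (+y of the stand) of the bar's centre when fully out, less what the pad is pressed in.
- pad (a joint): How far the pad is pressed into the carriage, m: 0 fully out, 0.020 bottomed out; spring 0.5 N per mm. Merely pushing the block over the plate already presses it in by 1 to 5 mm before the block has reached the stop.
- block: Loose pale plastic well block, 76 x 100 x 38 mm (x, y, z), 0.17 to 0.35 kg, standing on the base plate (its underside 12 mm above the bench) between pad and stop, a little askew and 7 to 40 mm short of the stop; origin: centre of its underside, axes along its sides, y roughly along the stand's y.
- lamp: Bystander: hand lamp lying beyond the stand, grey box about 76 x 254 x 60 mm with a black loop handle to 92 mm; origin: centre of its underside. Leave alone.
- wash_bottle: Bystander: white bottle, 60 mm across, 150 mm high, to the right; origin: centre of its underside. Leave alone.
- marker: Bystander: marker pen 135 x 16 x 18 mm lying to the left; origin on its underside 47 mm from its blunt end. Leave alone.
Not all that is in view belongs to the job. What is shaped like the block but red or turquoise is not meant.

How it is judged:
By the outcome, as a careful person would: the job done as asked, in the order asked, and still so for the second after the job is handed in, with the robot touching nothing.
It also fails if it takes over 54 s, if anything falls off the work surface, if the arm or the gripper's body presses on something with over 40 N, if the wrist force passes 120 N, or if a joint passes its speed limit or range.

## Working session

There is one attempt and no reset: what is moved stays moved. The work goes in short steps, each a Python script; the robot and the scene stay as the last script left them, time stands still between calls to the robot, and variables do not carry over. Pictures are saved under pics/ and viewed, at most 10 in all, crops included, and the job is handed in when it is done.

```bash
mkdir -p pics; ls; python3 - <<'E'
from plant import bot, ik, state, optics, models
import cv2,numpy as np
s=state();print(s['t'],s['ee_pos'],s['eef_rot'],s['force'],bot.tcp_to_tips)
ims=[]
for n in ("top","side"):
    p=optics.read_camera(n);cv2.imwrite(f"pics/{n}0.png",p['img'])
    print(n,p['fx'],p['cx'],p['cy'],p['distortion'],np.round(p['R'],3).tolist(),np.round(p['t'],3))
    for th in ("stand","carriage_top","bar_grip","pawl_tip","pad_face","block","lamp","wash_bottle","marker","strip","stop_face"):
        try:
            print(th,[(np.round(d['at'],3).tolist(),round(d['conf'],2)) for d in models.find_in(th,p)][:3])
        except Exception as e: print(th,e)
E
```

```text
pics
0.0 [0.30540857 0.6014237  0.24135627] [ 8.34363839e-04  9.72519646e-01 -2.32819301e-01 -1.23482883e-04] [ 1.10416976 -0.23317645 -0.53761097] 0.011
top 381.9818231002308 276.64773333651743 213.87573964999385 [-0.07411258  0.          0.          0.          0.        ] [[0.003, -1.0, -0.025], [-0.996, -0.001, -0.084], [0.084, 0.025, -0.996]] [0.027 0.571 0.973]
stand [([0.538, 0.038, 0.016], 0.89), ([0.557, -0.048, 0.052], 0.62)]
carriage_top [([0.556, -0.049, 0.05], 0.7)]
bar_grip [([0.568, -0.055, 0.109], 0.47)]
pawl_tip [([0.565, -0.057, 0.111], 0.48)]
pad_face []
block [([0.32, 0.158, 0.041], 0.84), ([0.782, 0.229, 0.039], 0.81), ([0.338, 0.336, 0.037], 0.75)]
lamp [([0.763, 0.009, 0.051], 0.69), ([0.538, 0.038, 0.014], 0.55)]
wash_bottle [([0.569, -0.367, 0.1], 0.85)]
marker [([0.503, 0.385, 0.013], 0.73)]
strip [([0.541, 0.038, 0.011], 0.91)]
stop_face [([0.544, 0.038, 0.01], 0.95)]
side 459.2366556368707 272.85060909871856 211.69838545163836 [0.04674895 0.         0.         0.         0.        ] [[-0.881, -0.472, -0.006], [-0.366, 0.69, -0.624], [0.299, -0.548, -0.781]] [0.494 0.245 1.035]
stand [([0.58, -0.047, 0.1], 0.65), ([0.523, 0.056, 0.011], 0.58), ([0.756, 0.041, 0.057], 0.46)]
carriage_top [([0.556, -0.046, 0.052], 0.97)]
bar_grip [([0.756, 0.039, 0.055], 0.72), ([0.578, -0.046, 0.099], 0.62)]
pawl_tip [([0.578, -0.05, 0.096], 0.65)]
pad_face [([0.547, 0.003, 0.04], 0.78), ([0.521, 0.155, 0.047], 0.31)]
block [([0.316, 0.177, 0.038], 0.95), ([0.331, 0.349, 0.038], 0.6), ([0.52, 0.158, 0.047], 0.59)]
lamp [([0.755, 0.041, 0.056], 0.89), ([0.521, 0.06, 0.012], 0.64)]
wash_bottle [([0.566, -0.366, 0.08], 0.73)]
marker []
strip [([0.525, 0.061, 0.015], 0.58)]
stop_face [([0.526, 0.06, 0.013], 0.55)]
```

View pics/top0.png

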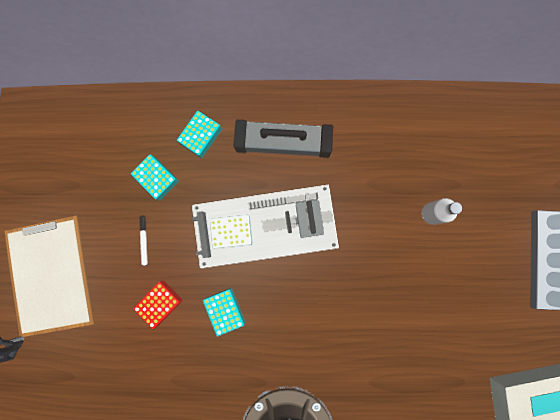

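View pics/side0.png

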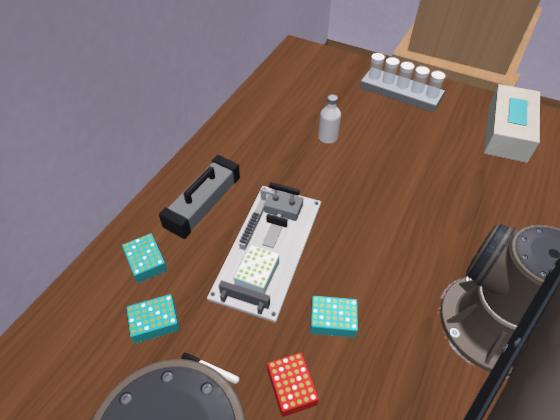

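The pale block on the plate is at top (230,232) and side (257,267), against the stop. The turquoise blocks at top (199,133), (153,177) and (223,312) and the red one at (157,304) are decoys. The bar and carriage are at about top (310,218). I'll fit the plate and enlarge a crop to confirm.

```bash
cat > h.py <<'E'
from plant import bot, ik, state, optics, models
import cv2,numpy as np
def proj(p,X):
    K=np.array([[p['fx'],0,p['cx']],[0,p['fy'],p['cy']],[0,0,1]])
    return cv2.projectPoints(np.atleast_2d(np.float64(X)),cv2.Rodrigues(np.array(p['R']))[0],np.float64(p['t']),K,np.float64(p['distortion']))[0][:,0]
def world(p,uv,z):
    K=np.array([[p['fx'],0,p['cx']],[0,p['fy'],p['cy']],[0,0,1]])
    n=cv2.undistortPoints(np.float64(uv).reshape(-1,1,2),K,np.float64(p['distortion']))[:,0]
    R=np.array(p['R']);d=np.c_[n,np.ones(len(n))]@R;o=-R.T@np.array(p['t'])
    return o+d*((z-o[2])/d[:,2])[:,None]
def S2W(st,P):
    x,y,a=st;P=np.atleast_2d(P);c,s=np.cos(a),np.sin(a)
    return np.c_[x+c*P[:,0]-s*P[:,1],y+s*P[:,0]+c*P[:,1],P[:,2]]
def W2S(st,P):
    x,y,a=st;P=np.atleast_2d(P);c,s=np.cos(a),np.sin(a);d=P[:,:2]-[x,y]
    return np.c_[c*d[:,0]+s*d[:,1],-s*d[:,0]+c*d[:,1],P[:,2]]
E
python3 - <<'E'
from h import *
crops=[];sts=[]
P={n:optics.read_camera(n) for n in("top","side")}
for n,p in P.items():
    g=p['img'].min(2);m=((g>165)).astype(np.uint8)
    box=proj(p,[[.54,.04,.012]])[0].astype(int)
    m=cv2.morphologyEx(m,cv2.MORPH_OPEN,np.ones((2,2)))
    k,l,s,c=cv2.connectedComponentsWithStats(m)
    r=np.zeros_like(m);r[box[1]-75:box[1]+75,box[0]-85:box[0]+85]=1
    i=1+np.argmax([((l==i)&(r>0)).sum() for i in range(1,k)])
    v,u=np.nonzero(l==i);w=world(p,np.c_[u,v],.012)
    rect=cv2.minAreaRect(np.float32(w[:,:2]*1000));b=cv2.boxPoints(rect)
    c0=np.array(rect[0])/1000; 
    e=[b[1]-b[0],b[2]-b[1]];L=max(e,key=np.linalg.norm);L=L if L[1]>0 else -L
    a=np.arctan2(-L[0],L[1]);print(n,c0,rect[1],a);sts.append([*c0,a])
st=np.mean(sts,0);print(st)
np.save('st.npy',sts[0])
for n,p in P.items():
    im=p['img'].copy()
    big=cv2.resize(im,None,fx=5,fy=5,interpolation=cv2.INTER_CUBIC)
    for X in [[-.085,-.185,.012],[.085,-.185,.012],[.085,.185,.012],[-.085,.185,.012],[0,.15,.052],[.057,0,.044]]:
        q=proj(p,S2W(sts[0],X))[0];cv2.circle(big,tuple(int(t*5+2) for t in q),4,(255,0,255),1)
    c=(proj(p,[[.54,.04,.03]])[0]*5).astype(int)
    cv2.imwrite(f'pics/crop_{n}.png',big[c[1]-300:c[1]+300,c[0]-400:c[0]+400]);print(n,'crop origin',(c-[400,300])/5)
E
```

```text
top [0.53758533 0.0588774 ] (170.9357452392578, 369.1380615234375) 0.1491229
side [0.53537708 0.06594943] (169.14122009277344, 368.48980712890625) 0.14591923
[0.5364812  0.06241341 0.14752106]
top crop origin [191.8 165.6]
side crop origin [192.2 174. ]
```

View pics/crop_top.png

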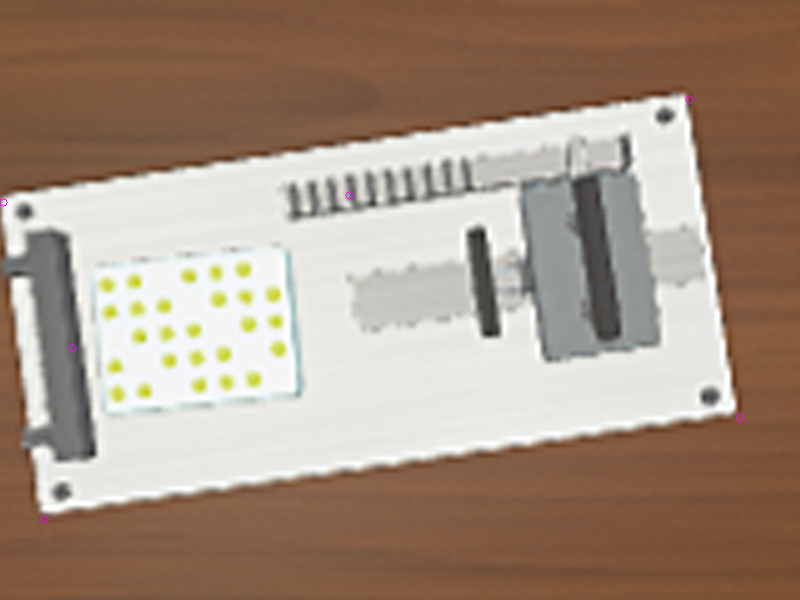

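View pics/crop_side.png

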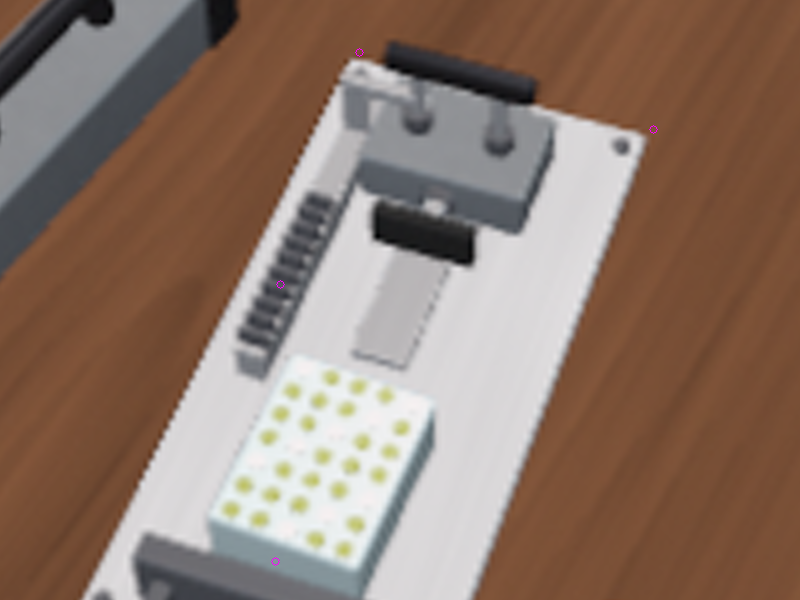

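The pale, yellow-dotted block (top crop 195,330) is the one meant: it stands on the plate between the pad (483,282) and the stop (65,345). The bar is at (597,258) in the top crop and (462,72) in the side crop. Next I locate the bar with both cameras and grip it.

```bash
python3 - <<'E'
from h import *
T=optics.read_camera("top");S=optics.read_camera("side")
a=world(T,[[311.2,217.2]],.107)[0];b=world(S,[[284.6,188.4]],.102)[0]
print(a,b)
st=np.mean([[.5376,.0589,.1491],[.5354,.0659,.1459]],0);np.save('st.npy',st)
c=(a+b)/2;print(W2S(st,a),W2S(st,b),W2S(st,c))
# pad, block rear edge, first/last tooth crest from top crop
o=np.array([191.8,165.6]);f=lambda u,v,z:W2S(st,world(T,[o+np.array([u,v])/5],z))[0].round(4)
print('teeth ends',f(470,160,.044),f(292,184,.044),'block rear',f(300,322,.05),'pad front',f(475,285,.049))
bar=np.r_[c[:2],.1]
q=[0,np.cos(st[2]/2),np.sin(st[2]/2),0]
bot.movep([*c[:2],.20],q);bot.move_linear([*c[:2],.095],vel=.1,threshold=10)
s=state();print(s['t'],s['ee_pos'],s['force'])
bot.grip(0.0,40);s=state();print(s['t'],s['ee_pos'],s['force'],s['finger_gap'],s['grasp_force'])
p=optics.read_camera("side");x=proj(p,[bar])[0].astype(int)
cv2.imwrite('pics/grip.png',cv2.resize(p['img'][x[1]-60:x[1]+60,x[0]-80:x[0]+80],None,fx=4,fy=4))
E
```

```text
[ 0.55634079 -0.05642751  0.107     ] [ 0.55452585 -0.05291803  0.102     ]
[[ 0.00216178 -0.12045315  0.107     ]] [[ 0.00088232 -0.11671504  0.102     ]] [[ 0.00152205 -0.11858409  0.1045    ]]
teeth ends [ 0.0656 -0.0685  0.044 ] [0.0668 0.0238 0.044 ] block rear [-0.0044  0.0291  0.05  ] pad front [ 0.0014 -0.0616  0.049 ]
5.0917 [ 0.55589475 -0.05462524  0.09561104] [0.16864227 0.13688954 0.54154485]
5.7583 [ 0.55548275 -0.054705    0.09522117] [-1.37293683  0.32687606  2.97854001] 0.011277709650973926 40.383464097976685
```

View pics/grip.png

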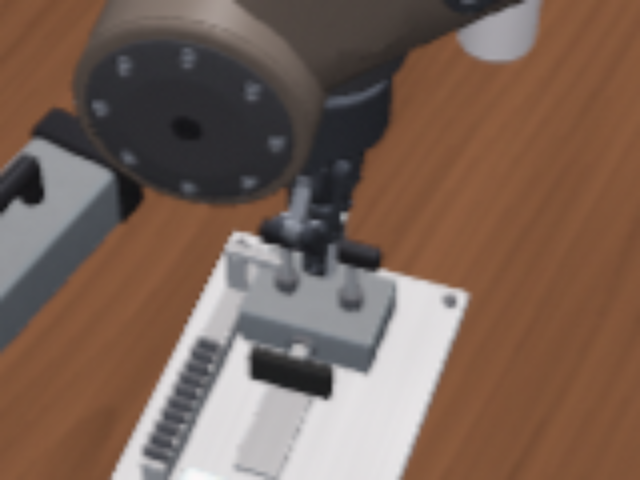

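The bar is gripped at its middle (320,245), with the pad at (290,370) fully out. Next: lift the bar, carry it forward, and feel the force as it goes.

```bash
cat >> h.py <<'E'
st=np.load('st.npy');d=np.array([-np.sin(st[2]),np.cos(st[2]),0])
def by(s=None): return W2S(st,(s or state())['ee_pos'])[0]
def fy(s): return -float(np.dot(s['force'],d))
E
python3 - <<'E'
from h import *
e=np.array(state()['ee_pos']);y0=by()[1];print(by())
bot.move_linear(e+[0,0,.0125],vel=.05);s=state();print(s['ee_pos'],s['force'])
e=e+[0,0,.0125]
bot.move_linear(e+d*(-.04-y0),vel=.06);s=state();print(s['t'],by(s),fy(s),s['force'])
for y in np.arange(-.037,-.0055,.003):
    bot.move_linear(e+d*(y-y0),vel=.03);s=state();print(round(s['t'],2),by(s).round(4),round(fy(s),2),s['force'].round(1))
np.save('e.npy',np.r_[e,y0])
for n in("side","top"):
    p=optics.read_camera(n);x=proj(p,S2W(st,[0,.06,.05]))[0].astype(int)
    cv2.imwrite(f'pics/push_{n}.png',cv2.resize(p['img'][x[1]-60:x[1]+60,x[0]-80:x[0]+80],None,fx=5,fy=5,interpolation=2))
E
```

```text
[ 0.00159013 -0.11861764  0.09524615]
[ 0.55538812 -0.05468213  0.10753237] [ 3.29168579 -1.65272962 -8.83003461]
7.675 [ 0.00142934 -0.03983417  0.10761519] -1.481354564994419 [ 0.088416    1.51075307 -9.03582866]
7.92 [ 0.0014 -0.037   0.1077] 1.04 [ 0.9 -0.9 -9.1]
8.18 [ 0.0014 -0.034   0.1077] 1.53 [-0.  -1.6 -8.3]
8.43 [ 0.0014 -0.0309  0.1077] 1.48 [ 0.6 -1.4 -9.1]
8.68 [ 0.0014 -0.0278  0.1076] 1.29 [-0.7 -1.4 -9.1]
8.93 [ 0.0015 -0.0249  0.1077] 1.05 [-1.1 -1.2 -9. ]
9.18 [ 0.0014 -0.022   0.1077] 2.76 [-0.5 -2.9 -9.1]
9.43 [ 0.0014 -0.019   0.1077] 3.09 [ 0.1 -3.1 -8.4]
9.68 [ 0.0014 -0.016   0.1077] 2.5 [-0.6 -2.6 -8.6]
9.93 [ 0.0014 -0.0129  0.1077] 2.09 [-0.8 -2.2 -9.1]
10.18 [ 0.0014 -0.01    0.1077] 2.6 [-0.9 -2.8 -9.4]
10.43 [ 0.0014 -0.007   0.1077] 2.83 [-0.5 -2.9 -8.7]
```

View pics/push_side.png

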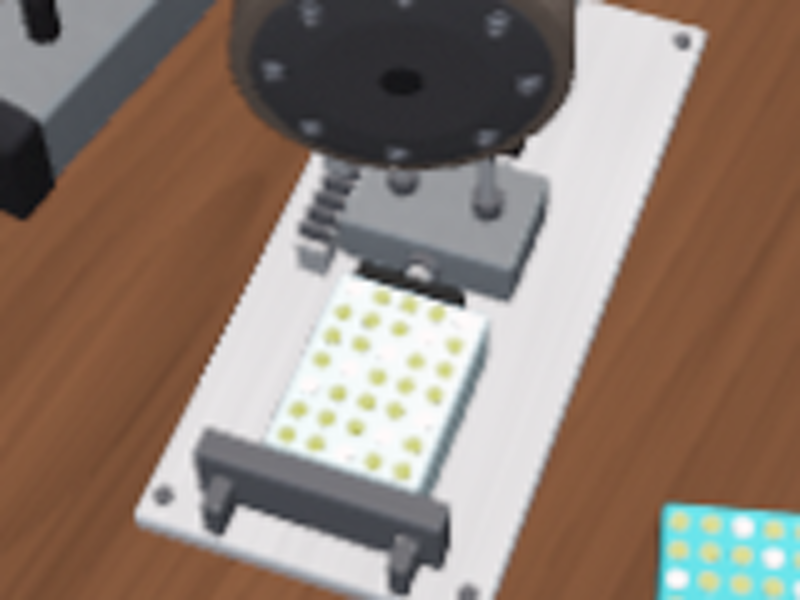

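The block is square on the pad and just at, or slightly short of, the stop. The force has stayed flat (block sliding), so I continue in finer steps until it climbs.

```bash
python3 - <<'E'
from h import *
*e,y0=np.load('e.npy');e=np.array(e)
for y in np.arange(-.0055,.0025,.0015):
    bot.move_linear(e+d*(y-y0),vel=.02);f=[]
    for _ in range(4): bot.pause(.05);f.append(fy(state()))
    s=state();print(round(s['t'],2),by(s).round(4),round(np.mean(f),2),round(np.std(f),2))
for n in("side","top"):
    p=optics.read_camera(n);x=proj(p,S2W(st,[0,.06,.05]))[0].astype(int)
    cv2.imwrite(f'pics/push2_{n}.png',cv2.resize(p['img'][x[1]-60:x[1]+60,x[0]-80:x[0]+80],None,fx=5,fy=5,interpolation=2))
    print(x-[80,60])
E
```

```text
10.97 [ 0.0014 -0.0057  0.1077] 4.99 0.35
11.43 [ 0.0014 -0.0042  0.1077] 5.33 0.28
11.88 [ 0.0014 -0.0028  0.1077] 5.87 0.44
12.32 [ 0.0014 -0.0015  0.1077] 6.06 0.7
12.78 [ 1.400e-03 -1.000e-04  1.077e-01] 7.33 0.48
13.22 [0.0014 0.0013 0.1077] 7.76 0.55
[180 195]
[159 170]
```

View pics/push2_side.png

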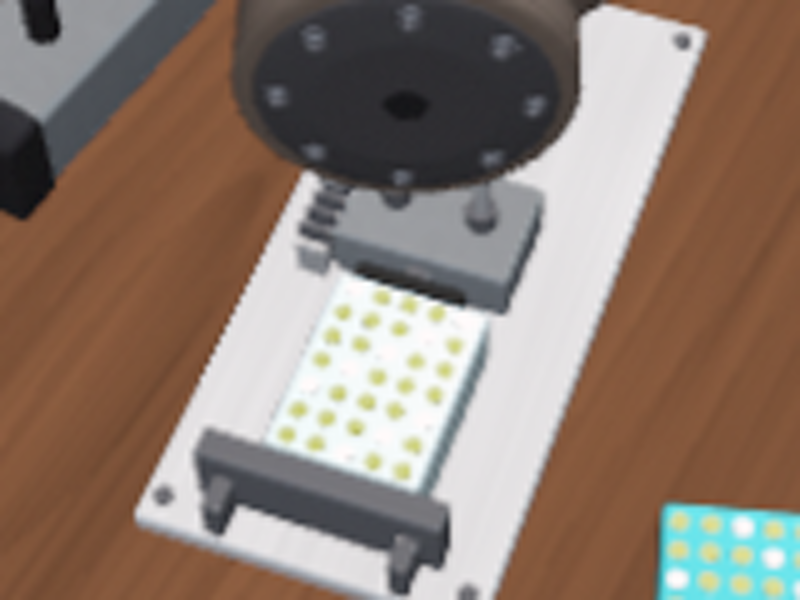

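The block sits on the stop, the force climbs at about 0.45 N/mm, and the pad is pressed in about 10 mm. I lower the bar here to feel whether this is a notch.

```bash
python3 - <<'E'
from h import *
c=np.array(state()['ee_pos']);c[2]=.1075
r=bot.move_linear([c[0],c[1],.0955],vel=.02,threshold=6)
s=state();print(r,s['t'],by(s),s['force'])
E
```

```text
False 14.0917 [0.00142622 0.00121603 0.09567181] [-2.51046017 -5.4693687  -7.60924598]
```

The bar went all the way down (TCP 95.7 mm, only the 7 N spring pull on the tool), so the pawl is in a notch. Release, retreat and check.

```bash
python3 - <<'E'
from h import *
bot.grip(.05);c=np.array(state()['ee_pos']);s=state();print(s['t'],s['force'])
bot.move_linear([c[0],c[1],.2],vel=.1)
b=c.copy()
bot.movep([.35,.45,.3],list(state()['eef_rot']))
ims=[]
for n in("side","top"):
    p=optics.read_camera(n);x=proj(p,S2W(st,[0,.05,.05]))[0].astype(int)
    print(n,[(W2S(st,h['at']).round(4).tolist(),round(h['conf'],2)) for h in models.find_in('bar_grip',p)])
    ims.append(cv2.resize(p['img'][x[1]-60:x[1]+60,x[0]-50:x[0]+50],None,fx=4,fy=4,interpolation=2))
    for z in(.1,.108): print(proj(p,S2W(st,[0,by()[1]*0-.000,z]))[0]-x+[50,60])
    print(proj(p,S2W(st,[[-.04,-.001,z] for z in (.1,.108)]))*1-x+[50,60],'x4 in crop')
cv2.imwrite('pics/end.png',np.hstack(ims));print(state()['t'])
E
```

```text
14.55 [-0.25537801  0.70497703 -0.36217359]
side []
[56.96651597 32.04527768]
[56.92250128 29.98726508]
[[73.16501259 36.26989168]
 [73.2151754  34.22089661]] x4 in crop
top [([[0.0102, -0.0016, 0.1097]], 0.58), ([[0.0066, 0.0444, 0.0477]], 0.35)]
[68.63132239 56.59666499]
[68.41799762 56.41877803]
[[71.39670038 73.00565563]
 [71.20684746 72.97111129]] x4 in crop
17.5583
```

View pics/end.png

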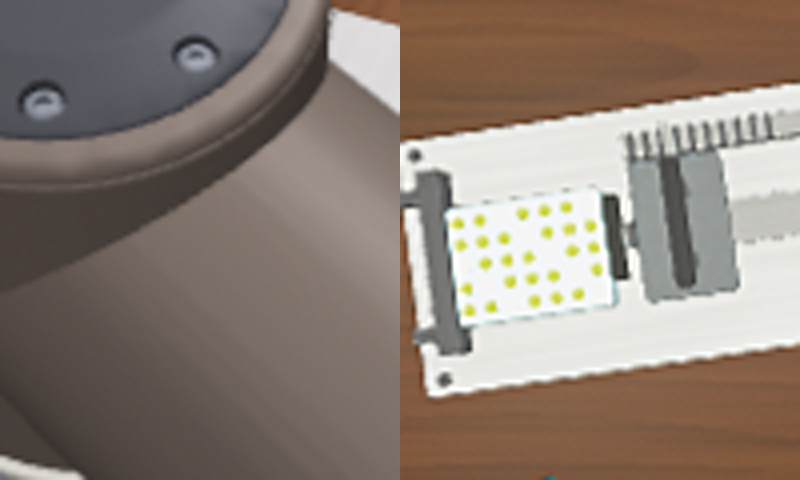

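In the top view the block is square on the stop (440,265), the pad is touching its rear (617,237), and the bar is at (678,220). The arm blocks the side camera, so I move back to the start pose for a final side check of the bar's height.

```bash
python3 - <<'E'
from h import *
bot.goto_joints([1.389,.359,.012,0,-1.224,-.288])
P={}
for n in("side","top"):
    P[n]=p=optics.read_camera(n);x=proj(p,S2W(st,[0,.02,.05]))[0].astype(int)
    cv2.imwrite(f'pics/fin_{n}.png',cv2.resize(p['img'][x[1]-60:x[1]+60,x[0]-80:x[0]+80],None,fx=5,fy=5,interpolation=2));print(n,x-[80,60])
    print([(W2S(st,h['at']).round(4).tolist(),round(h['conf'],2)) for h in models.find_in('bar_grip',p)])
E
```

```text
side [186 182]
[([[0.0229, 0.0044, 0.0988]], 0.94), ([[-0.0077, 0.0205, 0.012]], 0.71)]
top [175 167]
[([[0.0114, -0.0054, 0.1068]], 0.55)]
```

View pics/fin_side.png

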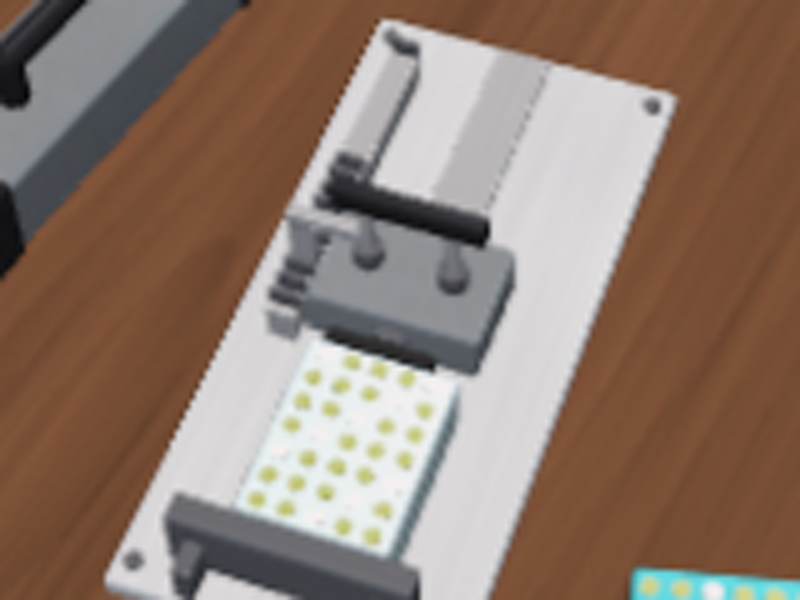

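The side view shows the bar (408,210) low over its bushes (411,260), as it was when parked, and the pawl down in the strip. The block is on the stop and the pad is clearly pressed in.

```bash
python3 -c "
from plant import bot,state
print(state()['t'],bot.finish_job())"
```

```text
the job is handed in; nothing more can be done
18.5083 None
```

The block is clamped square against the stop with the pad pressed in about 10 mm, and the pawl has dropped into a notch; the job was handed in at 18.5 s.

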